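# Load the calibration slide into the roast colour meter

## Robot

A 6-joint arm with a two-finger parallel gripper is mounted at the origin on the work surface. World frame = base frame: x ahead of the robot, y to its left, z up, the work surface at z = 0. Lengths are in m, angles in rad, forces in N, time in s.
With the tool pointing down it reaches from about 0.3 to 0.95 m from the base axis. Payload 3.1 kg.
Tool frame: the origin (TCP) lies midway between the tips of the shut fingers; the grasp point (between the pads) lies 19 mm behind it; z points along the fingers, y is the line along which they close (so a half turn about z gives the same grasp; the last joint's range is limited). The gripper opens to 85 mm and grips with 20 to 120 N. Pads are 22 mm wide; open, the fingers measure 114 mm over their backs; the gripper's body (76 mm by 85 mm) begins 54 mm behind the grasp point. The pads swing forward as they close: fully open they stand 13 mm farther back than shut.
Start: joints at [1.211, 0.308, 1.634, -0, 1.2, -0.07], TCP at [0.179, 0.599, 0.231] pointing down, gripper open.
Joint ranges: [-3.06, 3.06], [-0.79, 1.96], [0.05, 2.63], [-1.19, 4.34], [0.05, 2.64], [-2.94, 2.94]. Speed limits (rad/s): [2.79, 2.79, 3.14, 3.14, 3.14, 3.14].

## Interface

Orientations are given as a 3x3 rotation matrix whose columns are the frame's x, y, z axes.
In Python, from cell import arm gives the robot as it stands.
- The arm moves only by the tool play_rows, never from a script. Its argument "moves" is a list that holds one entry, the list of rows, each a list of 6 numbers: the shift along the tool's x, y, z in mm, then the turn, a rotation vector about the tool's x, y, z in rad. A call has 1 to 8 rows; each row shifts and turns the commanded pose from where the row before left it, along the tool's axes as they then stand; what a row does not reach is not made up. A row lasts 1/10 s, in which the tool goes at most 50 mm and 8.59 degrees, less where a joint would pass 70% of its speed; a pose out of reach is approached as far as the arm can. A call is refused whole if a number of a shift passes 50 or a number of a turn 0.15, either way. A call with a gripper value outside its range is refused whole. "gripper" is the finger opening in mm, from 0 to 85.4, set as the call begins (left out, the last holds). The fingers move at their own pace and stop on an object; "newtons" is the grip in N (left out, the last holds). Time passes only in rows, so rows that do not move let the fingers close. It gives the time, the measured TCP pose, the force, the opening and the grip force at its end, in the units of the state.
- arm.read_state(): the state, without advancing time (a new reading comes with each control period).
- arm.get_image(name): name is "side" or "top"; returns a dict with "color" (480x640x3 uint8, red, green, blue), "range_z" (480x640 float32, m along the optical axis (not along the pixel's ray), 0 where there is no reading), "fx", "fy", "cx", "cy" (pixels), "extrinsics" (4x4, takes a point from world to camera coordinates). Camera axes: x right, y up, looking along -z (the intrinsics and any distortion apply to the point x, -y, -z); pixel columns grow to the right and rows downward; lengths in m; the calibration is good to about 2 mm. A picture is of the moment at which its call begins.
- arm.sign_off(): hands the job in; it is judged then, once.
Trained networks look in the newest picture that a camera, given by its name, has taken for a name from the list of things; names that differ only in an ending like _2 or _b are one class to them, and where a whole thing is asked for, a point or a joint stands for the part that bears it (a point fixed in the world has none). Each returns a list of dicts, best first, with "score" (0 to 1); they miss things now and then, are a little off and sometimes report something else, mostly with a low value. They report only what shows in the picture. A call takes as long as a camera call.
- arm.masks_of(query, camera): "mask" (480x640 bool, what is visible of it).
- arm.tip_of(query, camera): "at" ([x, y, z] in m, in world coordinates, good to about 4 mm: a listed point, or the origin of a listed thing).
The state is a dict: "time_s": time; "q": joint angles; "qvel": joint speeds; "tau": joint torques, N m; "ee_pos": TCP position; "tool_rot": TCP orientation; "contact_force": force on the tool from outside, world axes, zero at the start; "ft_torque": the same for the moment, N m; "gripper_width": finger opening in m; "grasp_force": force on a finger pad.
Only numpy, scipy, OpenCV 4.12 (cv2) and the standard library are available. Lean on these libraries where they do the work, as an engineer would, in place of code of your own. Each camera call takes 0.05 s, during which the arm holds its last target. There are 200 camera calls.

## Task

Press the calibration slide down hard on its sprung lift plate with the fingertips and, keeping it pressed down, push it along the track under the bridge and the leaf spring until it is fully home against the meter's head, so that the lift plate springs up behind it; then let go. Do not pick the slide up, and leave the bowls, sandglass, spoon, tray and tumbler where they stand.

Things in the scene. Friction and masses are not known exactly. Their poses are not given: they have to be found in the camera images.
- meter: Roast colour meter, a low grey base 355 x 100 mm fixed to the table. Origin on the table under the track's centre line; x = loading direction, z up. In this frame (mm): channel 59 wide between 6 mm guide walls, tops z 36, x -143 to 147. Floor: the lift plate from x -135 to -3, then the fixed bed, top z 20, from x -3 to 147. The head (70 high) stands at x 145.5 to 205.
- bridge (a point): Middle of the underside of the dark steel bridge across the channel, at meter x = 66, z = 38 mm. The bridge spans meter x = 60 to 72 mm, its top is at z = 48 mm, and it is 92 mm wide.
- stop (a point): Point on the face of the meter's head (meter x = 145.5, z = 27 mm): the stop that the slide's nose must meet.
- slide: Loose flat aluminium bar 140 x 56 x 14 mm, about 160 g, lying on the raised lift plate. Origin on its underside, 60 mm from its rear end and 80 mm from its nose; x points to the nose. The nose is blunt: raised, its top (meter z 42.5 mm) hits the bridge; pressed down it is at 34.5 mm and passes under. Starts at meter x -65 to -30 mm; when home it is at meter x 65.5, z 20 mm.
- press_pad (a point): Where to press: on top of the slide's flat rear part with a thin rubber patch, 37 mm behind the slide's origin, 14 mm above it. The flat part runs from the slide's rear end (x = -60 mm) to the rib (x = -20 mm), 56 mm wide.
- rib (a point): Middle of the rear face of the slide's dark crosswise rib (slide x = -20, z = 19 mm), which takes the push. The rib is 8 mm long, 50 mm wide and stands 10 mm above the slide's top. It stays short of the bridge when the slide is home.
- lift (a joint): Travel of the lift plate: 0 m = up (top at meter z = 28.5 mm), 0.008 m = fully down (20.5 mm, just above the bed). A spring pushes it up with about 7 N when up, 12 N when fully down. When the slide's rear end has passed the plate's end (meter x = -3 mm) the plate springs up behind it.
- lift_top (a point): Centre of the lift plate's upper face; it moves up and down with the plate. The plate is 132 mm long and 56 mm wide.
- leaf: Leaf spring, a bent steel strip 36 mm wide hinged under the bridge. Origin at its root (meter x 64, z 46 mm). It slopes down to its lowest point at meter x 96 mm, underside z 30.5 mm, then curls up to x 112 mm. The slide's nose lifts it about 4 mm; it then presses on the slide with 3 to 5 N, and resists the push by a few newtons.
- bowl_a: White ceramic cupping bowl, 90 mm across, 62 mm high, beside the meter; leave it. Origin at the centre of its foot.
- bowl_b: The same kind of bowl, apart on the table; leave it.
- bowl_c: The same kind of bowl, apart on the table; leave it.
- sandglass: Sandglass timer in a dark wooden frame 36 x 90 x 88 mm high, beside the meter; leave it. Origin at the centre of its foot.
- spoon: Steel cupping spoon 150 mm long lying beside the meter; leave it. Origin near its middle, underside.
- sample_tray: Empty blue sample tray 150 x 100 x 28 mm; leave it. Origin at the centre of its underside.
- tumbler: Glass tumbler 76 mm across, 85 mm high; leave it. Origin at the centre of its foot.

How it is judged:
On the way, in this order (a step that is already met when the one before it is completed fails the run):
1. the slide is pressed down by the fingers, with the lift plate at least 5.5 mm down (value of joint lift above 0.0055 m and contact force between the fingers and slide above 4 N), for 0.05 s.
2. still pressed by the fingers, the slide's nose is under the leaf spring and lifts it (x of slide in the frame of meter above 0.035 m and contact force between slide and leaf above 0.5 N and contact force between the fingers and slide above 2 N), for 0.05 s.
At the end, for the whole second after the job is handed in: The slide lies flat on the bed at rest with its nose within 4 mm of the stop, held down by the leaf spring, and the lift plate has risen (within 1.5 mm of its top position) behind it (x of slide in the frame of meter above 0.0615 m and z of slide in the frame of meter below 0.0225 m and angle between slide's own z axis and vertical below 0.05 rad and angle between the x axis of slide and the x axis of meter, either way round below 0.08 rad and contact force between slide and leaf above 0.5 N and value of joint lift below 0.0015 m and linear speed of slide below 0.01 m/s); the robot touches nothing.
It fails at once if the slide is lifted more than 7 mm off the raised lift plate, or out of the track (z of slide in the frame of meter above 0.0355 m or angle between slide's own z axis and vertical above 0.3 rad).
It fails at once if a bystander is moved more than 15 mm (distance of any of bowl_a, bowl_b, bowl_c, sandglass, spoon, sample_tray, tumbler from where it was at the start of the episode above 0.015 m).
It also fails if it takes over 32 s, if anything falls off the work surface, if the arm or the gripper's body presses on something with over 40 N, if the wrist force passes 120 N, or if a joint passes its speed limit or range.

## Working session

There is one attempt and no reset: what is moved stays moved. The work goes in short steps, Python scripts to look and compute and a tool call to move; the robot and the scene stay as the last step left them, time stands still between calls to the robot, and variables do not carry over. Pictures are saved under pics/ and viewed, at most 10 in all, crops included, and the job is handed in when it is done.

Besides the shell and the picture viewer there is one more tool, called after "Emit:" by a JSON object that holds its "fn" and its "kwargs", one argument or row to a line. play_rows: Moves the arm, as the interface text tells. Its arguments: {"type":"object","properties":{"moves":{"type":"array","items":{"type":"array","items":{"type":"array","items":{"type":"number"}}}},"gripper":{"type":"number"},"newtons":{"type":"number"}},"required":["moves"]}

```bash
mkdir -p pics; ls; python3 - <<'E'
from cell import arm
import cv2, numpy as np
s=arm.read_state()
print(s['time_s'],s['ee_pos'],np.round(s['tool_rot'],3).tolist(),s['contact_force'],s['gripper_width'])
ims=[]
for c in('top','side'):
    im=arm.get_image(c); cv2.imwrite(f'pics/{c}0.png',im['color'][:,:,::-1])
    for q in('meter','slide','press_pad','rib','bridge','stop','lift_top','leaf','bowl_a','sandglass','spoon','tumbler','sample_tray'):
        r=arm.tip_of(q,c)
        print(c,q,[(round(d['score'],2),np.round(d['at'],4).tolist()) for d in r[:3]])
print(arm.read_state()['time_s'])
E
```

```text
pics
0.0 [0.17835416 0.59816493 0.23007203] [[-0.958, 0.286, -0.001], [0.286, 0.958, -0.002], [0.0, -0.002, -1.0]] [0.2064982  0.22503483 0.15732509] 0.08590072087020588
top meter [(0.36, [0.5817, -0.0616, 0.0261])]
top slide [(0.85, [0.5826, -0.0673, 0.0218]), (0.28, [0.4975, -0.028, -0.001])]
top press_pad [(0.85, [0.5848, -0.0951, 0.0408])]
top rib [(0.97, [0.579, -0.0795, 0.0451])]
top bridge [(0.97, [0.5832, 0.0385, 0.0377])]
top stop [(0.62, [0.5851, 0.1174, 0.0247])]
top lift_top [(0.49, [0.5862, -0.0922, 0.0242])]
top leaf [(0.64, [0.5872, 0.0359, 0.0438]), (0.58, [0.496, -0.0281, 0.0009])]
top bowl_a [(0.79, [0.4655, -0.3535, 0.001]), (0.63, [0.6308, -0.3741, 0.0022]), (0.59, [0.7208, -0.0596, 0.0007])]
top sandglass [(0.61, [0.6923, 0.1248, -0.0013])]
top spoon [(0.71, [0.4981, -0.0266, 0.0012]), (0.47, [0.7187, -0.0581, 0.0007])]
top tumbler [(0.85, [0.6059, 0.3989, -0.0038])]
top sample_tray [(0.89, [0.3909, 0.4339, 0.0031])]
side meter [(0.6, [0.5869, -0.0238, 0.0018]), (0.48, [0.5848, 0.036, 0.0523]), (0.4, [0.7159, -0.0521, -0.0007])]
side slide [(0.94, [0.5877, -0.0615, 0.028])]
side press_pad [(0.96, [0.5836, -0.0961, 0.0458])]
side rib [(0.82, [0.5859, -0.0824, 0.0482]), (0.74, [0.5841, -0.0921, 0.0305])]
side bridge [(0.89, [0.5878, 0.0429, 0.0376])]
side stop [(0.55, [0.5883, 0.1208, 0.026])]
side lift_top [(0.59, [0.5841, -0.0917, 0.0313])]
side leaf [(0.75, [0.5858, 0.0387, 0.0497])]
side bowl_a [(0.85, [0.6319, -0.3801, 0.0011]), (0.73, [0.7166, -0.0515, 0.0004]), (0.51, [0.5878, 0.038, 0.0514])]
side sandglass [(0.9, [0.6895, 0.1274, -0.0024]), (0.63, [0.4671, -0.3545, -0.0023])]
side spoon [(0.66, [0.4964, -0.027, 0.0009])]
side tumbler [(0.71, [0.6046, 0.3972, 0.0031])]
side sample_tray [(0.61, [0.3917, 0.4295, -0.0019])]
1.4
```

View pics/top0.png

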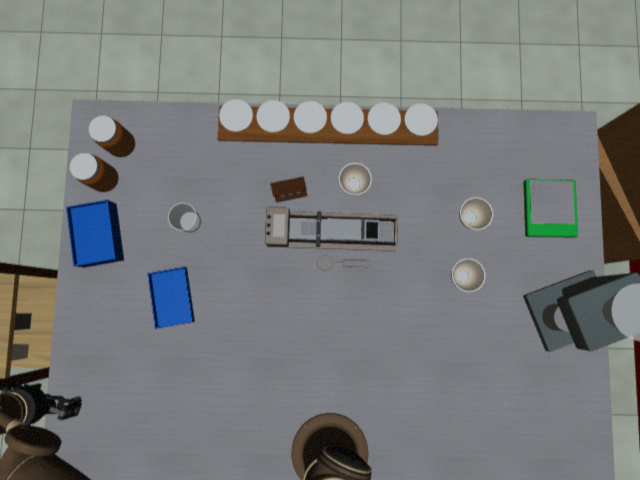

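View pics/side0.png

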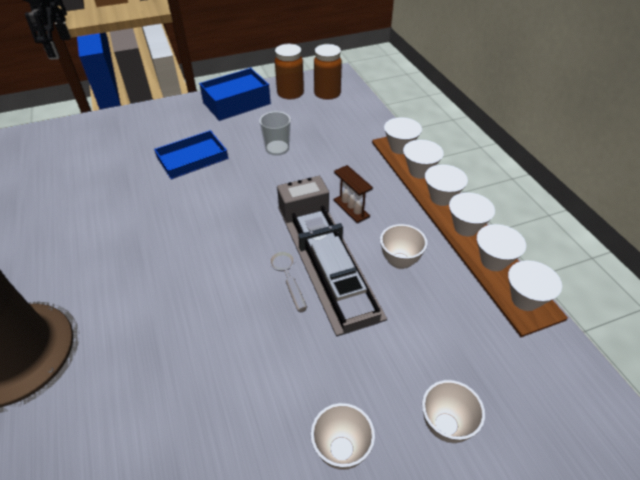

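The top view shows the meter with its head at the left (277,227) and its rear end at (397,231). The slide's pad is near (372,229), the bridge near (318,229), and the loading direction is about world +y. Next I'll refine this with depth.

```bash
cat > h.py <<'E'
from cell import arm
import numpy as np
def cloud(c):
    im=arm.get_image(c); z=im['range_z']; v,u=np.mgrid[:480,:640]
    P=np.stack([(u-im['cx'])/im['fx']*z,-(v-im['cy'])/im['fy']*z,-z,np.ones_like(z)],-1)
    W=P@np.linalg.inv(im['extrinsics']).T
    W[z==0]=np.nan
    return im,W[...,:3]
E
python3 - <<'E'
from h import *
import cv2
for c in('top','side'):
    im,W=cloud(c)
    m=arm.masks_of('meter',c)
    print(c,[(round(d['score'],2),int(d['mask'].sum())) for d in m])
    x,y,z=W[...,0],W[...,1],W[...,2]
    box=(abs(x-.585)<.065)&(y>-.2)&(y<.2)
    b=box&(z>.008)&(z<.1)
    pts=W[b][:,:2].astype(np.float32)*1000
    print(c,'meter rect',cv2.minAreaRect(pts), pts.min(0),pts.max(0))
    h=box&(z>.06); print('head',np.nanmin(W[h],0),np.nanmax(W[h],0))
    for q in('slide','rib','press_pad'):
        for d in arm.masks_of(q,c)[:1]:
            p=W[d['mask']&b]; print(q,round(d['score'],2),len(p),np.round(np.nanpercentile(p,[2,50,98],axis=0),4).tolist())
    # profile along the centre line
    for yy in np.arange(-.17,.14,.008):
        k=box&(abs(x-.585)<.012)&(abs(y-yy)<.004); print(round(yy*1000),round(float(np.nanmedian(z[k]))*1000,1) if k.any() else None,end='; ')
    print()
E
```

```text
top [(0.66, 3710)]
top meter rect ((585.3150024414062, -3.04083251953125), (125.7325210571289, 394.029541015625), 1.3469817638397217) [ 520.5293  -199.59468] [648.72363 195.14586]
head [0.53824595 0.12129065 0.06009062] [0.6392468  0.18158219 0.0799554 ]
slide 0.82 1139 [[0.5573, -0.1164, 0.0334], [0.5849, -0.0518, 0.043], [0.6157, 0.0154, 0.053]]
rib 0.75 1099 [[0.558, -0.1183, 0.0343], [0.585, -0.0512, 0.0432], [0.6126, 0.0157, 0.053]]
press_pad 0.56 1110 [[0.5581, -0.1167, 0.0349], [0.5848, -0.0492, 0.0432], [0.6129, 0.0174, 0.053]]
-170 29.2; -162 16.5; -154 28.0; -146 28.1; -138 29.0; -130 29.2; -122 30.9; -114 43.1; -106 43.6; -98 45.5; -90 43.3; -82 44.4; -74 49.7; -66 42.9; -58 43.0; -50 42.7; -42 42.3; -34 42.6; -26 42.4; -18 43.5; -10 43.9; -2 42.0; 6 42.4; 14 43.4; 22 22.1; 30 20.0; 38 46.8; 46 48.3; 54 42.7; 62 38.1; 70 33.4; 78 35.3; 86 37.5; 94 20.5; 102 21.9; 110 19.9; 118 21.2; 126 70.0; 134 72.1; 
side [(0.91, 6424)]
side meter rect ((576.7149658203125, 3.963592529296875), (354.3607177734375, 113.83197784423828), 89.06924438476562) [ 520.21906 -173.25462] [636.13434 181.138  ]
head [0.53549913 0.11784929 0.06001508] [0.63613433 0.181138   0.07614466]
slide 0.7 1885 [[0.5551, -0.1206, 0.0337], [0.5812, -0.0587, 0.0429], [0.6101, 0.0164, 0.053]]
rib 0.97 1933 [[0.5546, -0.1207, 0.0324], [0.5808, -0.0603, 0.0428], [0.6102, 0.0155, 0.053]]
press_pad 0.74 1 [[0.5202, 0.0303, 0.0117], [0.5202, 0.0303, 0.0117], [0.5202, 0.0303, 0.0117]]
-170 17.8; -162 29.0; -154 28.1; -146 28.5; -138 28.9; -130 28.8; -122 33.4; -114 43.2; -106 42.9; -98 43.1; -90 42.8; -82 45.1; -74 52.1; -66 43.0; -58 42.5; -50 42.9; -42 42.5; -34 42.9; -26 43.1; -18 43.0; -10 43.0; -2 42.5; 6 42.8; 14 42.8; 22 42.1; 30 50.3; 38 44.9; 46 22.1; 54 20.7; 62 37.0; 70 33.8; 78 35.0; 86 38.3; 94 None; 102 19.0; 110 20.3; 118 39.0; 126 57.6; 134 71.4;
```

Emit:
{"fn": "play_rows", "kwargs": {
  "moves": [
    [[0,-50,0,0,0,0.14],[0,-50,0,0,0,0.14],[0,-50,0,0,0,0.14],[0,-50,0,0,0,0.14],[0,0,0,0,0,0.14],[0,0,0,0,0,0.14],[0,0,0,0,0,0.14],[0,0,0,0,0,0.14]]
  ],
  "gripper": 0,
  "newtons": 40
}}

```text
time_s: 2.7
ee_pos: [0.0838, 0.4255, 0.2316]
tool_rot: [[-0.155, 0.988, 0.0], [0.988, 0.155, 0.001], [0.001, 0.0, -1.0]]
contact_force: [-0.3, -0.2, -0.2]
gripper_width: 0.0002
grasp_force: 0.0
```

Emit:
{"fn": "play_rows", "kwargs": {
  "moves": [
    [[0,0,0,0,0,0.15],[-34,34,0,0,0,0],[-34,34,0,0,0,0],[-34,34,0,0,0,0],[-34,34,0,0,0,0],[-34,34,0,0,0,0],[-34,34,0,0,0,0],[-34,34,0,0,0,0]]
  ]
}}

```text
time_s: 3.5
ee_pos: [0.3258, 0.1887, 0.2319]
tool_rot: [[-0.011, 1.0, 0.002], [1.0, 0.011, 0.001], [0.001, 0.002, -1.0]]
contact_force: [-0.5, 0.3, 0.0]
gripper_width: -0.0001
grasp_force: 0.0
```

Emit:
{"fn": "play_rows", "kwargs": {
  "moves": [
    [[-34,34,0,0,0,0],[-34,34,0,0,0,0],[-34,34,0,0,0,0],[-34,34,0,0,0,0],[-34,34,0,0,0,0],[-34,34,0,0,0,0],[-34,34,0,0,0,0],[0,0,0,0,0,0]]
  ]
}}

```text
time_s: 4.3
ee_pos: [0.5691, -0.0496, 0.2313]
tool_rot: [[-0.007, 1.0, 0.003], [1.0, 0.007, -0.002], [-0.002, 0.003, -1.0]]
contact_force: [-0.5, 0.1, -0.2]
gripper_width: 0.0
grasp_force: 0.0
```

Emit:
{"fn": "play_rows", "kwargs": {
  "moves": [
    [[-44,16,0,0,0,0],[0,0,45,0,0,0],[0,0,45,0,0,0],[0,0,40,0,0,0],[0,0,25,0,0,0],[0,0,0,0,0,0],[0,0,0,0,0,0]]
  ]
}}

```text
time_s: 5.0
ee_pos: [0.5815, -0.0886, 0.0765]
tool_rot: [[-0.011, 1.0, -0.001], [1.0, 0.011, 0.0], [0.0, -0.001, -1.0]]
contact_force: [1.4, -0.0, 0.1]
gripper_width: 0.0001
grasp_force: 0.0
```

```bash
python3 - <<'E'
from h import *
import cv2
im=arm.get_image('side'); c=im['color'][190:340,250:410,::-1]
cv2.imwrite('pics/side1.png',cv2.resize(c,None,fx=4.5,fy=4,interpolation=cv2.INTER_CUBIC))
print(arm.read_state()['ee_pos'],arm.read_state()['contact_force'])
for q in('rib','slide','press_pad'):print(q,[(round(d['score'],2),np.round(d['at'],4).tolist()) for d in arm.tip_of(q,'side')[:2]])
E
```

```text
[ 0.58282071 -0.08894069  0.07789541] [-0.05014213 -0.44387865 -0.73062843]
rib [(0.8, [0.5827, -0.0789, 0.0482])]
slide [(0.78, [0.5839, -0.0598, 0.0283]), (0.16, [0.6278, -0.3808, 0.0032])]
press_pad [(0.65, [0.5857, -0.0994, 0.044])]
```

View pics/side1.png

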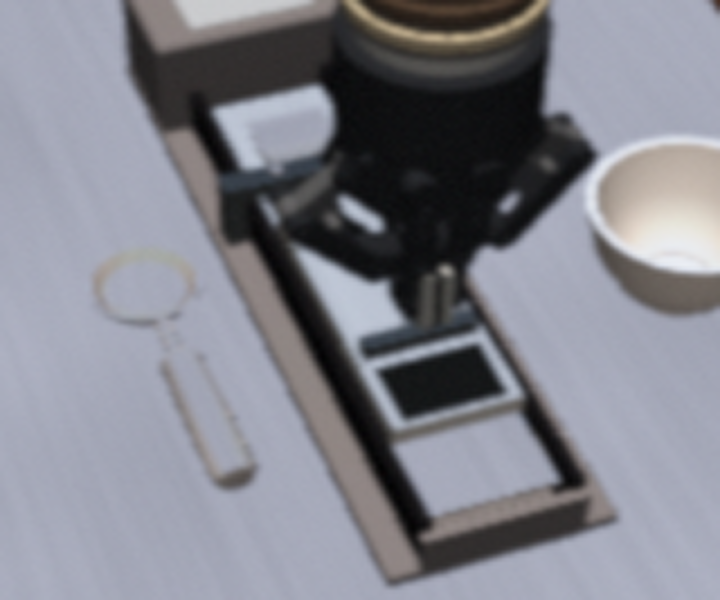

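The crop shows the closed fingertips at (437,325), hovering over the slide near the rib (415,332). The pad is at (440,380). The bowl and spoon are clear. I'll shift back about 6 mm and go down.

Emit:
{"fn": "play_rows", "kwargs": {
  "moves": [
    [[-7,3,0,0,0,0],[0,0,12,0,0,0],[0,0,10,0,0,0],[0,0,5,0,0,0],[0,0,0,0,0,0],[0,0,0,0,0,0]]
  ]
}}

```text
time_s: 5.8
ee_pos: [0.5843, -0.0958, 0.0486]
tool_rot: [[-0.011, 1.0, -0.001], [1.0, 0.011, 0.0], [0.0, -0.001, -1.0]]
contact_force: [-0.6, -0.3, -0.3]
gripper_width: 0.0004
grasp_force: 0.0
```

Emit:
{"fn": "play_rows", "kwargs": {
  "moves": [
    [[0,0,4,0,0,0],[0,0,3,0,0,0],[0,0,3,0,0,0],[0,0,2,0,0,0],[0,0,0,0,0,0]]
  ]
}}

```text
time_s: 6.3
ee_pos: [0.5851, -0.096, 0.0383]
tool_rot: [[-0.011, 1.0, 0.0], [1.0, 0.011, -0.0], [-0.0, 0.0, -1.0]]
contact_force: [-2.2, 1.0, 5.6]
gripper_width: -0.0002
grasp_force: 3.8
```

Emit:
{"fn": "play_rows", "kwargs": {
  "moves": [
    [[0,0,2,0,0,0],[0,0,2,0,0,0],[0,0,1,0,0,0],[0,0,0,0,0,0]]
  ]
}}

```text
time_s: 6.7
ee_pos: [0.5852, -0.096, 0.0345]
tool_rot: [[-0.011, 1.0, -0.0], [1.0, 0.011, 0.0], [0.0, -0.0, -1.0]]
contact_force: [-4.9, 0.5, 12.9]
gripper_width: 0.0002
grasp_force: 6.3
```

Emit:
{"fn": "play_rows", "kwargs": {
  "moves": [
    [[0,0,1,0,0,0],[0,0,1,0,0,0],[0,0,0,0,0,0]]
  ]
}}

```text
time_s: 7.0
ee_pos: [0.5852, -0.096, 0.0345]
tool_rot: [[-0.011, 1.0, -0.001], [1.0, 0.011, 0.0], [0.0, -0.001, -1.0]]
contact_force: [-7.2, 1.1, 23.2]
gripper_width: 0.0001
grasp_force: 11.5
```

Emit:
{"fn": "play_rows", "kwargs": {
  "moves": [
    [[4,0,0,0,0,0],[4,0,0,0,0,0],[4,0,0,0,0,0],[4,0,0,0,0,0],[4,0,0,0,0,0],[0,0,0,0,0,0]]
  ]
}}

```text
time_s: 7.6
ee_pos: [0.5879, -0.0798, 0.0345]
tool_rot: [[-0.013, 1.0, 0.007], [1.0, 0.013, -0.007], [-0.007, 0.006, -1.0]]
contact_force: [-3.6, -8.4, 14.7]
gripper_width: -0.0002
grasp_force: 8.4
```

Emit:
{"fn": "play_rows", "kwargs": {
  "moves": [
    [[4,-0.5,1,0,0,0],[4,-0.5,0.5,0,0,0],[4,0,0,0,0,0],[4,0,0,0,0,0],[4,0,0,0,0,0],[0,0,0,0,0,0]]
  ]
}}

```text
time_s: 8.2
ee_pos: [0.5882, -0.0608, 0.0344]
tool_rot: [[-0.014, 1.0, 0.009], [1.0, 0.014, -0.008], [-0.008, 0.009, -1.0]]
contact_force: [-3.4, -10.6, 20.1]
gripper_width: -0.0002
grasp_force: 10.8
```

```bash
python3 - <<'E'
from h import *
import cv2
im=arm.get_image('side'); c=im['color'][190:340,250:410,::-1]
cv2.imwrite('pics/side2.png',cv2.resize(c,None,fx=4.5,fy=4,interpolation=cv2.INTER_CUBIC))
s=arm.read_state();print(s['ee_pos'],s['contact_force'])
for q in('rib','slide','press_pad'):print(q,[(round(d['score'],2),np.round(d['at'],4).tolist()) for d in arm.tip_of(q,'side')[:2]])
E
```

```text
[ 0.58820382 -0.06078552  0.03436273] [ -3.84471601 -10.5741255   19.28222128]
rib [(0.91, [0.5849, -0.048, 0.0362]), (0.5, [0.5853, -0.0702, 0.0328])]
slide [(0.88, [0.5875, -0.029, 0.0183])]
press_pad []
```

View pics/side2.png

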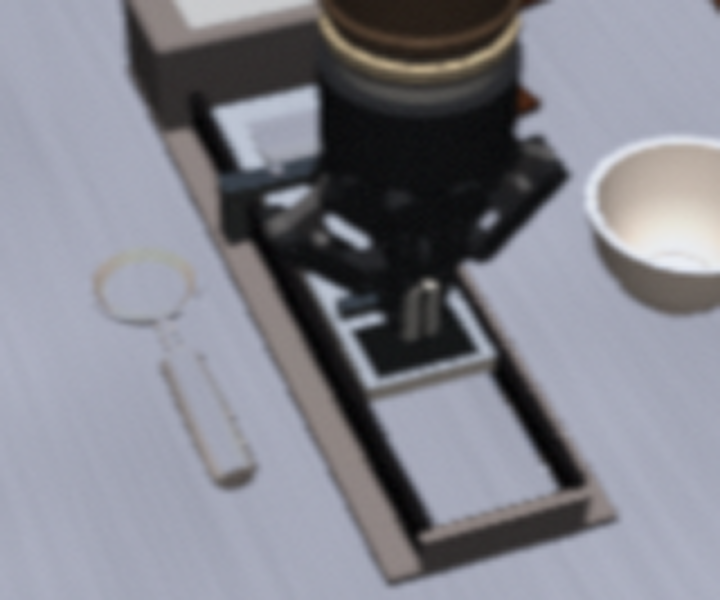

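The slide is pressed flat and has moved about 31 mm. The rib at (360,300) touches the fingers, and the rear edge is at (430,375). I'll keep pushing.

Emit:
{"fn": "play_rows", "kwargs": {
  "moves": [
    [[5,-0.3,0,0,0,0],[5,-0.3,0,0,0,0],[5,-0.3,0,0,0,0],[5,0,0,0,0,0],[5,0,0,0,0,0],[5,0,0,0,0,0],[0,0,0,0,0,0]]
  ]
}}

```text
time_s: 9.1
ee_pos: [0.5885, -0.0306, 0.0343]
tool_rot: [[-0.014, 1.0, 0.013], [1.0, 0.014, -0.008], [-0.008, 0.013, -1.0]]
contact_force: [-0.3, -11.1, 17.4]
gripper_width: 0.0003
grasp_force: 11.3
```

Emit:
{"fn": "play_rows", "kwargs": {
  "moves": [
    [[4,0,0.5,0,0,0],[4,0,0,0,0,0],[4,0,0,0,0,0],[4,0,0,0,0,0],[4,0,0,0,0,0],[0,0,0,0,0,0],[0,0,0,0,0,0]]
  ]
}}

```text
time_s: 9.8
ee_pos: [0.5887, -0.0109, 0.0342]
tool_rot: [[-0.014, 1.0, 0.013], [1.0, 0.014, -0.008], [-0.008, 0.013, -1.0]]
contact_force: [0.5, -12.9, 19.2]
gripper_width: -0.0001
grasp_force: 12.1
```

Emit:
{"fn": "play_rows", "kwargs": {
  "moves": [
    [[4,0,0,0,0,0],[4,0,0,0,0,0],[3,0,0,0,0,0],[3,0,0,0,0,0],[2,0,0,0,0,0],[0,0,0,0,0,0]]
  ]
}}

```text
time_s: 10.4
ee_pos: [0.5886, 0.0053, 0.034]
tool_rot: [[-0.014, 1.0, 0.014], [1.0, 0.014, -0.008], [-0.008, 0.013, -1.0]]
contact_force: [0.2, -13.0, 18.3]
gripper_width: -0.0002
grasp_force: 12.9
```

Emit:
{"fn": "play_rows", "kwargs": {
  "moves": [
    [[2,0,0,0,0,0],[2,0,0,0,0,0],[1,0,0,0,0,0],[0,0,0,0,0,0]]
  ]
}}

```text
time_s: 10.8
ee_pos: [0.5885, 0.0098, 0.034]
tool_rot: [[-0.014, 1.0, 0.013], [1.0, 0.014, -0.008], [-0.009, 0.013, -1.0]]
contact_force: [-0.8, -14.0, 18.0]
gripper_width: 0.0001
grasp_force: 13.2
```

Emit:
{"fn": "play_rows", "kwargs": {
  "moves": [
    [[2,0,0,0,0,0],[1,0,0,0,0,0],[1,0,0,0,0,0],[0,0,0,0,0,0]]
  ]
}}

```text
time_s: 11.2
ee_pos: [0.5885, 0.01, 0.034]
tool_rot: [[-0.016, 1.0, 0.013], [1.0, 0.017, -0.014], [-0.014, 0.013, -1.0]]
contact_force: [-0.8, -25.7, 18.6]
gripper_width: -0.0001
grasp_force: 17.5
```

Home: the push force jumped to 26 N with no further motion. I'll unload gently.

Emit:
{"fn": "play_rows", "kwargs": {
  "moves": [
    [[-1,0,-0.7,0,0,0],[-1,0,-0.7,0,0,0],[-1,0,-0.7,0,0,0],[0,0,0,0,0,0]]
  ]
}}

```text
time_s: 11.6
ee_pos: [0.5877, 0.01, 0.0341]
tool_rot: [[-0.014, 1.0, 0.012], [1.0, 0.014, -0.009], [-0.009, 0.012, -1.0]]
contact_force: [2.5, -16.0, 8.2]
gripper_width: 0.0
grasp_force: 12.1
```

Emit:
{"fn": "play_rows", "kwargs": {
  "moves": [
    [[-1,0,-0.4,0,0,0],[-1,0,-0.3,0,0,0],[-0.7,0,-0.3,0,0,0],[0,0,0,0,0,0]]
  ]
}}

```text
time_s: 12.0
ee_pos: [0.5874, 0.0099, 0.0341]
tool_rot: [[-0.012, 1.0, 0.012], [1.0, 0.012, -0.005], [-0.005, 0.012, -1.0]]
contact_force: [5.5, -9.5, 3.5]
gripper_width: 0.0001
grasp_force: 7.8
```

Emit:
{"fn": "play_rows", "kwargs": {
  "moves": [
    [[-1,0,0,0,0,0],[-1,0,0,0,0,0],[-1,0,0,0,0,0],[0,0,0,0,0,0]]
  ]
}}

```text
time_s: 12.4
ee_pos: [0.5866, 0.0097, 0.0341]
tool_rot: [[-0.011, 1.0, 0.01], [1.0, 0.011, -0.001], [-0.001, 0.01, -1.0]]
contact_force: [3.7, -1.1, 5.8]
gripper_width: -0.0002
grasp_force: 3.0
```

Push released, with only a light press left. Lifting straight up.

Emit:
{"fn": "play_rows", "kwargs": {
  "moves": [
    [[0,0,-2,0,0,0],[-1,0,-3,0,0,0],[-2,0,-6,0,0,0],[0,0,-15,0,0,0],[0,0,-40,0,0,0],[0,0,-45,0,0,0],[-40,0,-20,0,0,0],[-40,0,0,0,0,0]]
  ]
}}

```text
time_s: 13.2
ee_pos: [0.5859, -0.073, 0.1685]
tool_rot: [[-0.014, 1.0, 0.01], [1.0, 0.014, -0.002], [-0.002, 0.01, -1.0]]
contact_force: [0.9, -0.2, 0.1]
gripper_width: 0.0001
grasp_force: 0.0
```

Emit:
{"fn": "play_rows", "kwargs": {
  "moves": [
    [[-45,0,0,0,0,0],[-45,0,0,0,0,0],[-45,0,0,0,0,0],[0,0,0,0,0,0],[0,0,0,0,0,0]]
  ]
}}

```text
time_s: 13.7
ee_pos: [0.5835, -0.2084, 0.1629]
tool_rot: [[-0.008, 1.0, -0.0], [1.0, 0.008, 0.001], [0.001, -0.0, -1.0]]
contact_force: [1.0, 0.5, 0.1]
gripper_width: 0.0002
grasp_force: 0.0
```

```bash
python3 - <<'E'
from h import *
import cv2
im,W=cloud('side'); c=im['color'][170:340,250:410,::-1]
cv2.imwrite('pics/side3.png',cv2.resize(c,None,fx=4,fy=3.5,interpolation=cv2.INTER_CUBIC))
s=arm.read_state();print(s['time_s'],s['ee_pos'],s['contact_force'])
for q in('rib','slide','press_pad','stop','lift_top'):print(q,[(round(d['score'],2),np.round(d['at'],4).tolist()) for d in arm.tip_of(q,'side')[:2]])
im,T=cloud('top')
for n,w in(('side',W),('top',T)):
    x,y,z=w[...,0],w[...,1],w[...,2]
    print(n)
    for yy in np.arange(-.17,.14,.006):
        k=(abs(x-.585)<.014)&(abs(y-yy)<.003); print(round(yy*1000),round(float(np.nanmedian(z[k]))*1000,1) if k.any() else None,end='; ')
E
```

```text
13.75 [ 0.58354008 -0.20728132  0.16264589] [0.96260277 0.23914606 0.32585629]
rib [(0.86, [0.5864, 0.02, 0.0395]), (0.58, [0.4685, -0.3582, -0.0012])]
slide [(0.87, [0.5863, 0.036, 0.0219])]
press_pad [(0.84, [0.5829, 0.0037, 0.0319])]
stop [(0.64, [0.5899, 0.1232, 0.0279])]
lift_top [(0.62, [0.5831, -0.0919, 0.0342])]
side
-170 28.9; -164 516.1; -158 510.3; -152 29.0; -146 28.4; -140 28.5; -134 28.4; -128 28.9; -122 28.8; -116 28.9; -110 28.8; -104 28.7; -98 28.4; -92 28.7; -86 28.9; -80 29.3; -74 28.6; -68 28.8; -62 28.9; -56 29.0; -50 28.7; -44 29.3; -38 28.7; -32 28.9; -26 28.1; -20 27.4; -14 34.5; -8 35.1; -2 34.6; 4 34.6; 10 35.0; 16 34.5; 22 39.8; 28 43.4; 34 45.6; 40 47.3; 46 48.1; 52 44.1; 58 41.5; 64 39.1; 70 37.5; 76 37.8; 82 41.7; 88 43.7; 94 36.1; 100 34.7; 106 34.6; 112 34.4; 118 42.6; 124 58.4; 130 71.1; 136 71.2; top
-170 512.7; -164 506.2; -158 512.7; -152 512.3; -146 504.3; -140 487.7; -134 29.3; -128 29.5; -122 28.7; -116 28.3; -110 29.7; -104 30.3; -98 30.2; -92 29.3; -86 29.5; -80 28.7; -74 29.6; -68 27.8; -62 29.8; -56 28.3; -50 29.3; -44 29.6; -38 30.4; -32 27.2; -26 22.4; -20 21.2; -14 34.9; -8 34.8; -2 34.0; 4 34.9; 10 34.6; 16 35.3; 22 42.6; 28 45.9; 34 35.3; 40 49.4; 46 48.6; 52 44.5; 58 42.4; 64 40.8; 70 37.7; 76 37.4; 82 41.5; 88 42.2; 94 36.2; 100 35.2; 106 34.5; 112 35.4; 118 34.2; 124 68.5; 130 70.6; 136 72.0;
```

View pics/side3.png

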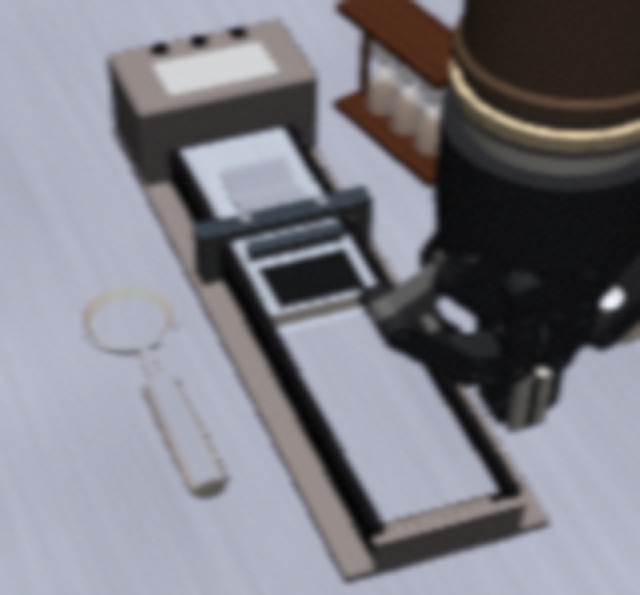

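The slide is home. Its nose meets the head at (230,140), its top is at 34.6 mm over its whole length, and the lift plate is up at 28.7 mm behind its rear edge (320,315). The bystanders in view haven't moved.

```bash
python3 -c "
from cell import arm
print(arm.sign_off())"
```

```text
the job is handed in; nothing more can be done
None
```

The job is handed in at about 14 s of the 32 s allowed: the slide is home against the head and lying flat, the lift plate has sprung up behind it, the arm is clear, and no verdict was returned.

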